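Shut the tile bay and draw the long gauge stick out of the tool bay

ROBOT

A 6-joint arm with a two-finger parallel gripper is mounted at the origin on a cart in front of the work surface, level with it; the furniture and walls round the work are solid. World frame = base frame: x ahead of the robot, y to its left, z up, the work surface at z = 0. Lengths are in m, angles in rad, forces in N, time in s.
With the tool pointing down it reaches from about 0.225 to 0.875 m from the base axis. Payload 3.4 kg.
Tool frame: the origin (TCP) lies on the centre line of the jaws, within the pads' length; the fingertips stand 19 mm ahead of it and the grasp point (between the pads) is the TCP (nose_length is the distance from the TCP to the fingertips, in m); z points along the fingers, y is the direction in which the jaws open and shut (so a half turn about z gives the same grasp; the last joint's range is limited). The gripper opens to 85 mm and grips with 20 to 120 N. Pads are 22 mm wide; open, the fingers measure 114 mm over their backs; the gripper's body (76 mm by 85 mm) begins 54 mm behind the grasp point. The pads swing forward as they close: fully open they stand 13 mm farther back than shut.
Start: joints at [1.193, 0.276, 1.505, -0, 1.361, -0.121], TCP at [0.146, 0.556, 0.25] pointing down, gripper open.
Joint ranges: [-2.89, 2.89], [-0.75, 2.08], [0.22, 2.7], [-1.18, 4.32], [0.11, 2.71], [-2.7, 2.7]. Speed limits (rad/s): [2.57, 2.57, 3.14, 3.14, 3.14, 3.14].

INTERFACE

Orientations are given as a unit quaternion [w, x, y, z].
In Python, from rig import * gives the robot as it stands.
- The arm moves only by the shell command python3 -m jog 'ROWS' [OPENING] [FORCE]. ROWS is JSON, one flat list of numbers, 6 for each row, row after row: the shift along the tool's x, y, z in mm, then the turn, a rotation vector about the tool's x, y, z in degrees. In form: [tx, ty, tz, wx, wy, wz, tx, ty, tz, wx, wy, wz, ...]. A call has 1 to 10 rows; each row is the pose to reach, as a shift and turn from the pose commanded when the call began, along the tool's axes at that moment; what a row does not reach only later rows make up. A row lasts 1/8 s, in which the tool goes at most 62.5 mm and 10.7 degrees, less where a joint would pass 70% of its speed; a pose out of reach is approached as far as the arm can. A call with a gripper value outside its range is refused whole. OPENING is the closure, from 0 (fully open) to 1 (shut), set as the call begins (- or left out, the last holds). The fingers move at their own pace and stop on an object; FORCE is the grip in N (left out, the last holds). Time passes only in rows, so rows that repeat a pose let the fingers close. It gives the time, the measured TCP pose, the force and the opening at its end, in the units of the state.
- get_state(): the state, without advancing time (a new reading comes with each control period).
- get_image(name): name is "side" or "top" or "wrist"; returns a dict with "frame" (420x560x3 uint8, red, green, blue), "camera_matrix" (3x3 intrinsics, pixels), "k1" (the pictures are not rectified: a ray, as slopes to the right and down, at radius r is drawn at 1 + k1 r^2 times it, then the intrinsics apply), "rvec" (rotation vector, rad) and "tvec" (3), from world to camera coordinates, as OpenCV has them. Camera axes: x right, y down, z forward; pixel columns grow to the right and rows downward; lengths in m; the calibration is good to about 2 mm. A picture is of the moment at which its call begins. There is no depth.
- sign_off(): hands the job in, once; it reports no verdict.
The state is a dict: "clock": time; "qpos": joint angles; "qd": joint speeds; "effort": joint torques, N m; "position": TCP position; "ee_rot": TCP orientation; "contact_force": force on the tool from outside, world axes, zero at the start; "moment": the same for the moment, N m; "width": finger opening in m.
Only numpy, scipy, OpenCV 4.12 (cv2) and the standard library are available. Lean on these libraries where they do the work, as an engineer would, in place of code of your own. Each camera call takes 0.05 s, during which the arm holds its last target.

TASK

The tile bay of the plywood caddy is loaded: slide its cover fully shut over the tiles, which bares the tool bay. Then take the long gauge stick out of the tool bay - it is longer than the opening, so tilt it and draw it out end first - and finish while still holding it still in the gripper, all of it at least 6 cm above the caddy's top. Keep the cover shut and the tiles in their bay, and leave the other things on the table where they are.

Things in the scene. Friction and masses are not known exactly. Their poses are not given: they have to be found in the camera images.
- caddy: Fixed plywood box, 268 x 282 x 66 mm high (70 at the guide on its far edge), origin under its middle; x away from the robot, y left. Inner floor z = 6 mm. Two bays, inside x = -125 to +125 mm: tool bay y = +3 to +133, tile bay y = -133 to -3. A fixed deck (z = 60 to 66 mm) roofs both bays from the near wall to x = -25 mm.
- tool_opening (a point): Centre of the tool bay's opening in the caddy's top, at deck top height (z = 66 mm). The opening is 150 mm along the caddy's x (from the deck's edge to the far wall) and 130 mm along y.
- cover (a joint): Sliding plywood cover of the caddy, 153 x 136 x 6 mm, top at z = 66 mm of the caddy, level with the deck. It slides along the caddy's -y and stays where it is left (friction about 2 N). Value in m: 0 = over the tool bay (tile bay open), 0.136 = fully home over the tile bay (tool bay open).
- cover_handle (a point): Top centre of the cover's wooden handle, an upright bar 60 mm along the caddy's x, 12 mm thick along y, 28 mm tall, standing on the cover: its foot is 28 mm below this point. The handle is 45 mm to the caddy's -y side of the cover's middle.
- gauge_stick: Straight, plain dark wood stick with pale tick marks across its top face, 240 x 26 x 12 mm, 0.05 to 0.12 kg. Lies flat on the tool bay's floor, roughly along the caddy's x, so that its near 90 to 100 mm are under the fixed deck. Origin: middle of its underside; x along its length to the far end, z up. The mass centre is at the middle.
- stick_far (a point): Centre of the stick's far end face (120 mm from its middle, 6 mm above its underside).
- stick_near (a point): Centre of the stick's near end face, which starts under the deck.
- bundle_a: Banded bundle of green tiles, 49 x 72 x 34 mm, lying in the tile bay; origin under its middle.
- bundle_b: A second such bundle of tiles in the tile bay; origin under its middle.
- masking_roll: Roll of masking tape, 104 x 102 x 25 mm, lying on the table right of the caddy; origin under its middle. Leave alone.
- tea_mug: Mug, 78 x 112 x 92 mm, on the table right of the caddy; origin under its middle. Leave alone.
- lot_stamp: Wooden hand stamp, 26 x 52 x 73 mm, on the table left of the caddy; origin under its middle. Leave alone.
Things that resemble listed ones, but are neither listed nor needed, are in the scene too. What is shaped like the bundle_b but grey is not meant. What is shaped like the bundle_a but turquoise is not meant.

How it is judged:
By the outcome, as a careful person would: the job done as asked, in the order asked, and still so for the second after the job is handed in, while the arm keeps its last pose, push and grip.
It also fails if it takes over 51 s, if anything falls off the work surface, if the arm or the gripper's body presses on something with over 40 N, if the wrist force passes 120 N, or if a joint passes its speed limit or range.

## Working session

There is one attempt and no reset: what is moved stays moved. The work goes in short steps, Python scripts to look and compute and a shell command to move; the robot and the scene stay as the last step left them, time stands still between calls to the robot, and variables do not carry over. Pictures are saved under pics/ and viewed, and the job is handed in when it is done.

```bash
ls; mkdir -p pics
python3 - <<'E'
from rig import *
import cv2
s=get_state();print({k:s[k] for k in('clock','position','ee_rot','contact_force','width')})
for n in("side","top","wrist"):
    d=get_image(n);cv2.imwrite(f"pics/{n}0.png",d["frame"][:,:,::-1]);print(n,d["camera_matrix"],d["k1"],d["rvec"],d["tvec"])
E
```

```text
pics
{'clock': 0.0, 'position': array([0.14586248, 0.55566522, 0.24943886]), 'ee_rot': array([-2.27699705e-04,  1.28060462e-01,  9.91765928e-01, -8.99890439e-04]), 'contact_force': array([-0.88200978, -0.68192075, -0.00483079]), 'width': 0.08545701655702165}
side [[476.52831936   0.         277.41253425]
 [  0.         476.52831936 205.04003435]
 [  0.           0.           1.        ]] 0.02488350716926037 [ 0.02252998 -2.76533564  1.43377066] [0.57772756 0.14512714 1.12381153]
top [[480.70302934   0.         277.6049657 ]
 [  0.         480.70302934 206.73934695]
 [  0.           0.           1.        ]] -0.14626900951342228 [ 2.20157153 -2.14683441  0.10619985] [-0.12038544  0.59784706  1.47894636]
wrist [[338.85758843   0.         276.34521815]
 [  0.         338.85758843 209.4729762 ]
 [  0.           0.           1.        ]] 0.007788304716416238 [-2.29882121 -1.77356999 -0.25440216] [-0.57472596 -0.03686392  0.38007451]
```

View pics/top0.png

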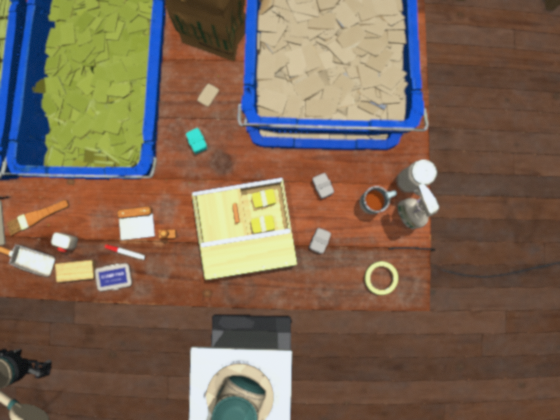

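View pics/side0.png

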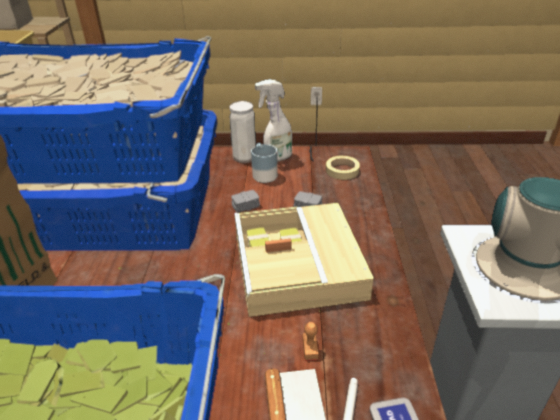

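View pics/wrist0.png

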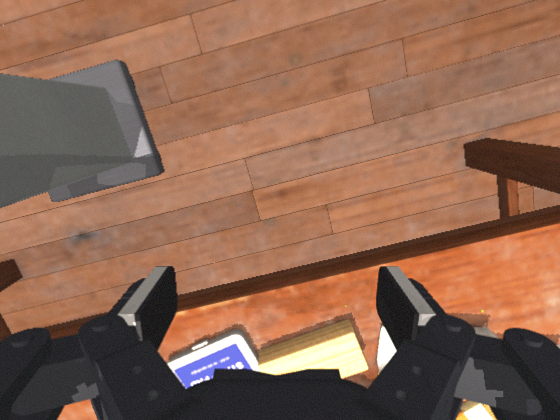

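```bash
cat > h.py <<'E'
from rig import *
import cv2, numpy as np
from scipy.spatial.transform import Rotation as R
def dist(d): return np.array([d["k1"],0,0,0,0],float)
def proj(d,P): return cv2.projectPoints(np.array(P,float).reshape(-1,3),np.array(d["rvec"],float),np.array(d["tvec"],float),d["camera_matrix"],dist(d))[0].reshape(-1,2)
def ray(d,px):
    n=cv2.undistortPoints(np.array(px,float).reshape(-1,1,2),d["camera_matrix"],dist(d)).reshape(-1,2)
    Rm=cv2.Rodrigues(np.array(d["rvec"],float))[0];o=-Rm.T@np.array(d["tvec"],float).ravel()
    return o,np.c_[n,np.ones(len(n))]@Rm
def onz(d,px,z):
    o,v=ray(d,px);z=np.broadcast_to(z,len(v));return o+v*((z-o[2])/v[:,2])[:,None]
def tri(da,pa,db,pb):
    oa,va=ray(da,[pa]);ob,vb=ray(db,[pb]);A=np.c_[va[0],-vb[0]];s=np.linalg.lstsq(A,ob-oa,rcond=None)[0]
    p,q=oa+va[0]*s[0],ob+vb[0]*s[1];return (p+q)/2,np.linalg.norm(p-q)
def st():
    s=get_state();m=np.array(s["ee_rot"]);Rm=R.from_quat([m[1],m[2],m[3],m[0]]).as_matrix();return s,np.array(s["position"]),Rm
def crop(d,x0,y0,x1,y1,f,name):
    c=d["frame"][y0:y1,x0:x1,::-1];cv2.imwrite(name,cv2.resize(c,None,fx=f,fy=f,interpolation=cv2.INTER_CUBIC))
E
python3 - <<'E'
from h import *
t=get_image("top");s=get_image("side")
print(proj(t,[[0,0,0],[.146,.556,.25],[.5,0,0]]),proj(s,[[0,0,0],[.146,.556,.25],[.5,0,0]]))
crop(t,180,165,310,290,6,"pics/t1.png");crop(s,225,190,380,320,5,"pics/s1.png")
E
```

```text
[[239.44916608 396.22515882]
 [ 33.20407878 357.74649453]
 [243.66615451 238.26901045]] [[524.09822164 267.00832425]
 [657.15450333 444.77486893]
 [310.04623685 265.66561058]]
```

View pics/t1.png

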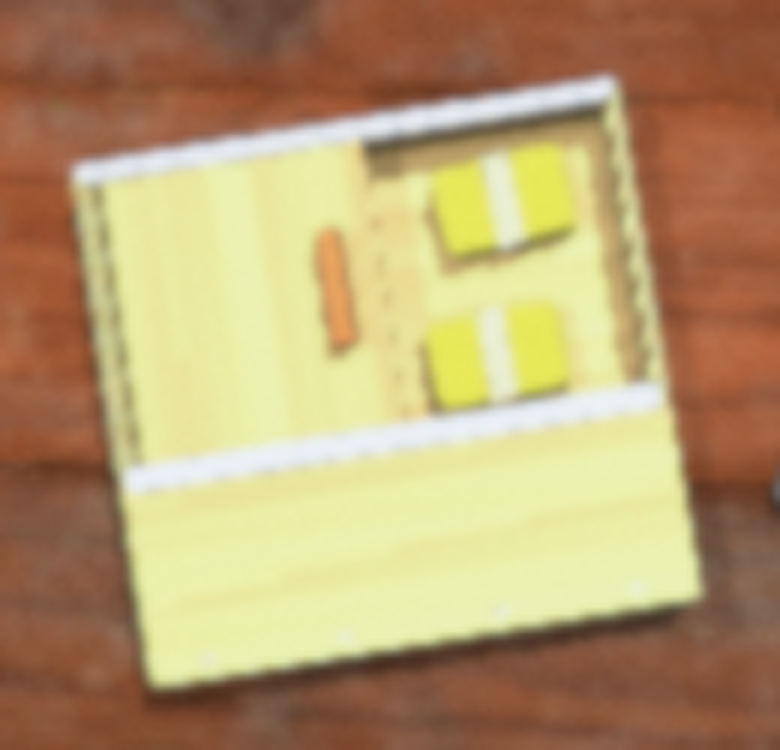

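View pics/s1.png

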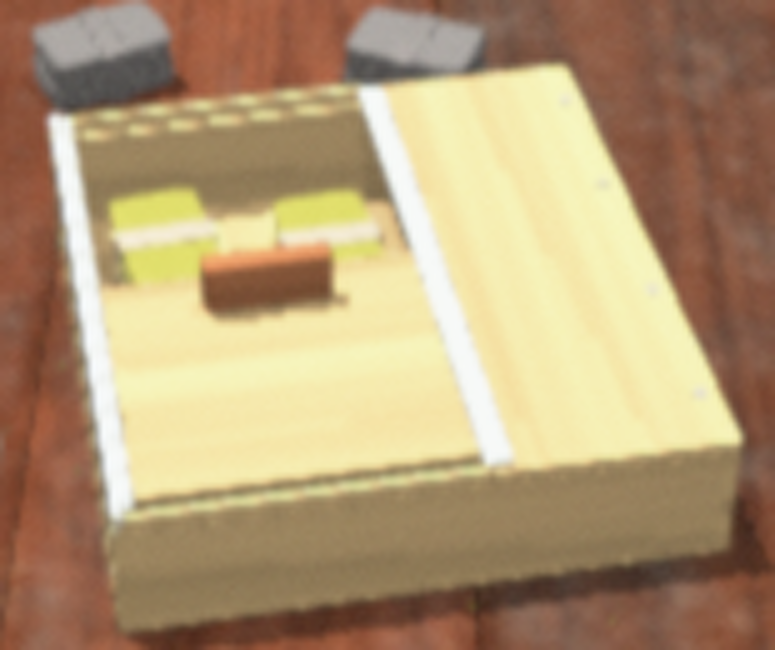

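The top crop shows the caddy with its cover over the left (tool) bay. The orange handle is at about crop (337,290), i.e. pixel (236,213). The two yellow-green banded bundles are in the right bay. The look-alikes, grey blocks at (322,185) and (320,240) and a turquoise one at (196,140), lie on the table outside the caddy, so they are not meant. Next I measure the caddy frame and the handle.

Run:
```python
from h import *
t=get_image("top");s=get_image("side")
f=lambda L,k,o:(np.array(L,float)+.5)/k-.5+np.array(o)
tc=f([[150,690],[702,598],[75,168],[614,76]],6,[180,165])
W=onz(t,tc,np.array([.066,.066,.07,.07]));print(W.round(4))
sc=f([[742,440],[568,65],[122,515],[52,115]],5,[225,190])
W2=onz(s,sc,np.array([.066,.066,.07,.07]));print(W2.round(4))
L=np.array([[-.134,.141],[-.134,-.141],[.134,.141],[.134,-.141]])
for w in(W,W2,(W+W2)/2):
    A=L-L.mean(0);B=w[:,:2]-w[:,:2].mean(0);H=A.T@B
    th=np.arctan2(H[0,1]-H[1,0],H[0,0]+H[1,1]);c,s_=np.cos(th),np.sin(th);Rm=np.array([[c,-s_],[s_,c]])
    print(w[:,:2].mean(0),np.degrees(th),(B-A@Rm.T).round(4).tolist())
for n,d in(("t",t),("s",s)):
    hsv=cv2.cvtColor(d["frame"],cv2.COLOR_RGB2HSV);r=(225,195,255,230) if n=="t" else(255,230,300,255)
    h=hsv[r[1]:r[3],r[0]:r[2]]
    m=((h[...,0]<14)&(h[...,1]>130)).astype(np.uint8)
    n_,lab,stt,cen=cv2.connectedComponentsWithStats(m);print(n,stt[1:],cen[1:]+np.array(r[:2]))
ht=f([[[330,230]],[[345,348]]],6,[180,165]).reshape(-1,2)
print(onz(t,ht,.094))
```

```text
[[ 0.3697  0.1106  0.066 ]
 [ 0.4236 -0.1671  0.066 ]
 [ 0.6337  0.1584  0.07  ]
 [ 0.688  -0.1162  0.07  ]]
[[ 0.3721  0.1082  0.066 ]
 [ 0.4234 -0.1688  0.066 ]
 [ 0.6308  0.1582  0.07  ]
 [ 0.6867 -0.1188  0.07  ]]
[ 0.52873174 -0.00357322] 10.83840098788102 [[-0.0009, 0.0009], [-0.0001, 0.0001], [-0.0001, -0.0017], [0.0011, 0.0007]]
[ 0.52825284 -0.00528452] 10.895845464109996 [[0.002, 0.0004], [0.0, 0.0003], [-0.0023, -0.0003], [0.0002, -0.0004]]
[ 0.52849229 -0.00442887] 10.867066986940792 [[0.0006, 0.0007], [-0.0, 0.0002], [-0.0012, -0.001], [0.0007, 0.0002]]
t [] []
s [[ 11  10  25  12 235]] [[277.7106383 245.2      ]]
[[0.60272733 0.0243014  0.094     ]
 [0.54379005 0.01485053 0.094     ]]
```

```bash
cat >> h.py <<'E'
C=np.array([.5285,-.0044,0]);YAW=np.radians(10.87)
RC=R.from_euler('z',YAW).as_matrix()
loc=lambda P:(np.atleast_2d(P)-C)@RC
wor=lambda P:np.atleast_2d(P)@RC.T+C
def togo(P,ax=None,Rt=None):
    "shift in tool axes (mm) and rotvec (deg) from current measured pose to world P, rot Rt"
    s,p,Rm=st();print("shift mm",(Rm.T@(np.ravel(P)-p)*1000).round(1))
    if Rt is not None: print("turn deg",np.degrees(R.from_matrix(Rm.T@Rt).as_rotvec()).round(2))
def Rtool(pitch=0,yawoff=0):
    "tool pointing down, jaws along caddy y, far end raised by pitch deg"
    base=np.array([[0,1,0],[1,0,0],[0,0,-1]]).T.astype(float) # placeholder
    # tool z=down, tool y=+-caddy y, x=y cross z
    z=np.array([0,0,-1.]);y=np.array([0,-1.,0]);x=np.cross(y,z)
    M=np.c_[x,y,z];return RC@R.from_euler('z',yawoff,degrees=True).as_matrix()@R.from_euler('y',-pitch,degrees=True).as_matrix()@M
E
python3 - <<'E'
from h import *
t=get_image("top");s=get_image("side")
f=lambda L,k,o:(np.array(L,float)+.5)/k-.5+np.array(o)
a=f([337,289],6,[180,165]);b=f([267,257],5,[225,190])
p,e=tri(t,a,s,b);print(p,e,loc(p),loc(onz(t,[a],.094)),loc(onz(s,[b],.094)))
print("cover left/right edges",loc(onz(t,f([[360,145],[400,415]],6,[180,165]),.066)))
print("bundles",loc(onz(t,f([[505,200],[498,355]],6,[180,165]),.04)))
s_,p,Rm=st();print(Rm.round(3))
for y in(0,):
  for M in(Rtool(),Rtool()@R.from_euler('z',180,degrees=True).as_matrix()):
    togo(wor([.05,.016,.20])[0],Rt=M)
E
```

```text
[0.57397577 0.01994942 0.0922079 ] 0.001266852026066772 [[0.04925167 0.01533666 0.0922079 ]] [[0.0484605  0.01534592 0.094     ]] [[0.05018935 0.01729207 0.094     ]]
cover left/right edges [[ 0.12223216 -0.00587099  0.066     ]
 [-0.01746819 -0.00426101  0.066     ]]
bundles [[ 0.08512249 -0.07439378  0.04      ]
 [ 0.00613481 -0.0578093   0.04      ]]
[[-0.967  0.254 -0.   ]
 [ 0.254  0.967 -0.   ]
 [ 0.    -0.    -1.   ]]
shift mm [-550.5 -409.    50.3]
turn deg [ -0.     0.   154.42]
shift mm [-550.5 -409.    50.3]
turn deg [ -0.    -0.   -25.58]
```

```bash
python3 -m jog '[-40,-30,4,0,0,-2, -95,-70,9,0,0,-5, -140,-104,13,0,0,-8, -185,-138,17,0,0,-11, -230,-171,21,0,0,-14, -275,-204,25,0,0,-17, -320,-238,29,0,0,-20, -365,-271,33,0,0,-22.6, -410,-305,37,0,0,-25.6, -440,-327,40,0,0,-25.6]' 0.3 40
python3 - <<'E'
from h import *
print(get_state()['width'],get_state()['qpos'])
togo(wor([.049,.016,.16])[0],Rt=Rtool()@R.from_euler('z',180,degrees=True).as_matrix())
E
```

```text
clock: 1.7
position: [0.4901, 0.126, 0.2103]
ee_rot: [0.0, -0.094, 0.996, -0.0]
contact_force: [-0.7, 0.4, 0.6]
width: 0.0596
0.05961230689602402 [ 1.14250492e-01  1.99101452e-01  1.71401535e+00 -2.68742636e-04
  1.22758336e+00 -1.64491422e+00]
shift mm [ -62.2 -119.2   50.4]
turn deg [-0.02  0.05 -0.07]
```

```bash
python3 -m jog '[-15,-30,12,0,0,0, -31,-60,25,0,0,0, -46,-90,38,0,0,0, -58,-112,48,0,0,0, -62,-119,50,0,0,0, -62,-119,50,0,0,0]'
python3 - <<'E'
from h import *
s,p,Rm=st();print(loc(p))
w=get_image("wrist");cv2.imwrite("pics/w1.png",w["frame"][:,:,::-1])
hsv=cv2.cvtColor(w["frame"],cv2.COLOR_RGB2HSV);m=((hsv[...,0]<14)&(hsv[...,1]>120)).astype(np.uint8)
print(proj(w,wor([[.019,.022,.094],[.079,.022,.094],[.019,.010,.094],[.079,.01,.094]])))
E
```

```text
clock: 2.45
position: [0.5719, 0.0232, 0.1603]
ee_rot: [-0.0, -0.095, 0.996, 0.0]
contact_force: [-0.9, 0.5, -0.1]
width: 0.0599
[[0.04779623 0.01892015 0.1602708 ]]
[[280.74212447 187.31866043]
 [280.39845121 280.88801457]
 [259.94728558 187.32478724]
 [261.25610587 280.9008075 ]]
```

View pics/w1.png

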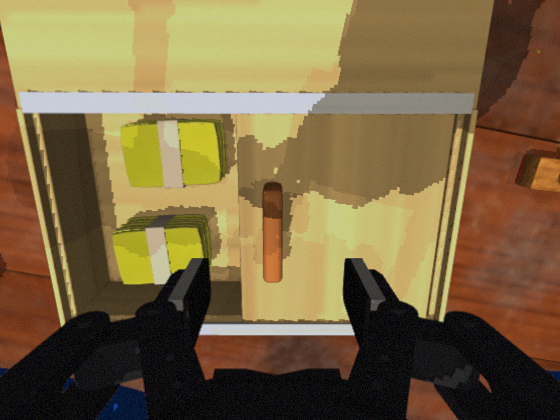

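The wrist view shows the handle top at (264–281, 183–282), where my measurement predicted it, between the open fingers and aligned with them. I descend and grip it.

```bash
python3 -m jog '[0,-2,15,0,0,0, 0,-2,35,0,0,0, 0,-2,55,0,0,0, 0,-2,67,0,0,0, 0,-2,70,0,0,0, 0,-2,70,0,0,0]'
python3 -m jog '[0,0,0,0,0,0, 0,0,0,0,0,0, 0,0,0,0,0,0, 0,0,0,0,0,0, 0,0,0,0,0,0]' 1 40
python3 -c "
from h import *
print(loc(st()[1]))"
```

```text
clock: 3.25
position: [0.5725, 0.0212, 0.0905]
ee_rot: [0.0, -0.095, 0.995, 0.0]
contact_force: [0.1, -0.1, 0.5]
width: 0.0598
clock: 3.88
position: [0.5726, 0.021, 0.0908]
ee_rot: [0.0, -0.095, 0.995, -0.0]
contact_force: [-1.6, -0.2, 4.5]
width: 0.0111
[[0.04805636 0.01660545 0.09083111]]
```

```bash
python3 -m jog '[0,-10,0,0,0,0, 0,-25,0,0,0,0, 0,-42,0,0,0,0, 0,-60,0,0,0,0, 0,-78,0,0,0,0, 0,-95,0,0,0,0, 0,-110,0,0,0,0, 0,-120,0,0,0,0, 0,-124,0,0,0,0, 0,-124,0,0,0,0]'
python3 -c "
from h import *
print(loc(st()[1]),st()[0]['contact_force']@RC)"
python3 -m jog '[0,-2,0,0,0,0, 0,-4,0,0,0,0, 0,-5,0,0,0,0, 0,-5,0,0,0,0]'
python3 -c "
from h import *
print(loc(st()[1]),st()[0]['contact_force']@RC)"
```

```text
clock: 5.12
position: [0.5959, -0.1015, 0.0909]
ee_rot: [0.0, -0.095, 0.996, -0.0]
contact_force: [-0.4, -0.4, 5.5]
width: 0.0112
[[ 0.04788059 -0.10805076  0.09085621]] [-0.50014964 -0.30723063  5.48272979]
clock: 5.62
position: [0.5967, -0.1055, 0.0909]
ee_rot: [0.0, -0.095, 0.996, 0.0]
contact_force: [-1.9, 1.0, 6.5]
width: 0.0112
[[ 0.04790017 -0.11211417  0.09086138]] [-1.7148259   1.37677154  6.47490952]
```

```bash
for i in 1; do python3 -m jog '[0,-1,0,0,0,0, 0,-2,0,0,0,0, 0,-3,0,0,0,0, 0,-3,0,0,0,0]'
python3 -c "
from h import *
print(loc(st()[1]),st()[0]['contact_force']@RC)"; done
```

```text
clock: 6.12
position: [0.5967, -0.1056, 0.0908]
ee_rot: [-0.0, -0.094, 0.996, 0.003]
contact_force: [-2.3, 9.0, 9.3]
width: 0.0113
[[ 0.04786078 -0.11220446  0.09081552]] [-0.59269561  9.25860179  9.31130895]
```

The force rose to 9 N with no further travel, so the cover is at its stop. I release, lift, and look.

```bash
python3 -m jog '[0,0,0,0,0,0, 0,1,0,0,0,0, 0,2,0,0,0,0, 0,2,-5,0,0,0, 0,2,-25,0,0,0, 0,2,-50,0,0,0, 0,2,-85,0,0,0, 0,30,-110,0,0,0, 0,60,-115,0,0,0, 0,80,-115,0,0,0]' 0.4 40
python3 -m jog '[0,30,0,0,0,0, 0,60,0,0,0,0, 0,85,0,0,0,0, 0,95,0,0,0,0,0,95,0,0,0,0]'
python3 - <<'E'
from h import *
print(loc(st()[1]))
t=get_image("top");s=get_image("side");w=get_image("wrist")
crop(t,180,165,310,290,6,"pics/t2.png");crop(s,225,190,380,320,5,"pics/s2.png");cv2.imwrite("pics/w2.png",w["frame"][:,:,::-1])
E
```

```text
clock: 7.38
position: [0.5822, -0.0291, 0.2062]
ee_rot: [0.001, -0.095, 0.995, -0.0]
contact_force: [0.4, 0.6, -0.3]
width: 0.0511
clock: 8.0
position: [0.5641, 0.0634, 0.205]
ee_rot: [-0.0, -0.095, 0.995, -0.0]
contact_force: [0.2, -1.6, -0.5]
width: 0.0514
[[0.04774753 0.05985283 0.20501591]]
```

View pics/t2.png

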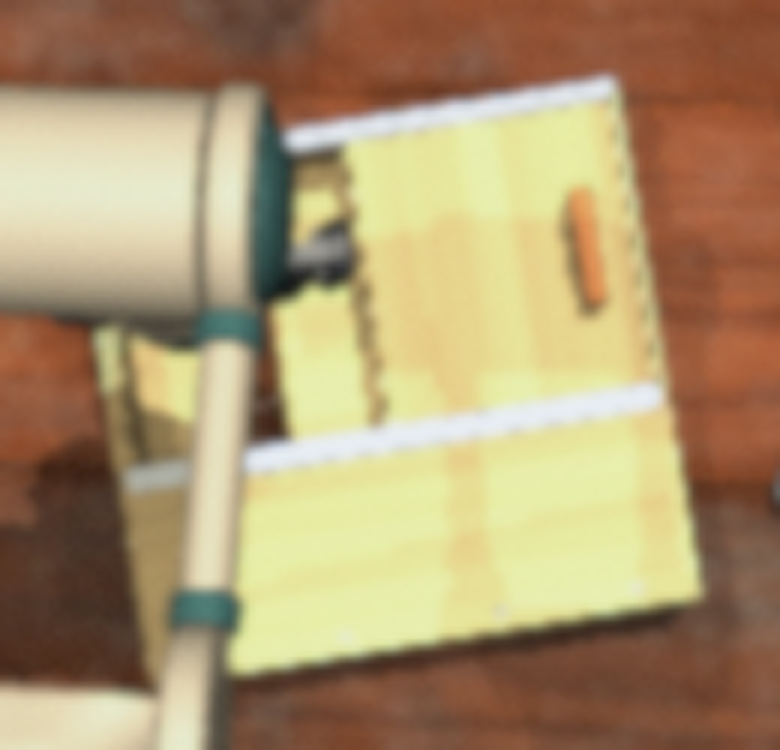

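View pics/w2.png

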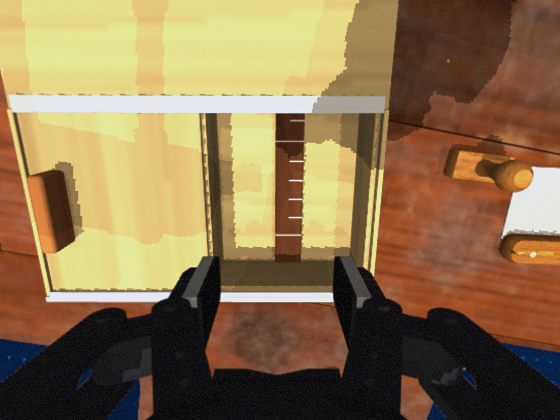

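View pics/s2.png

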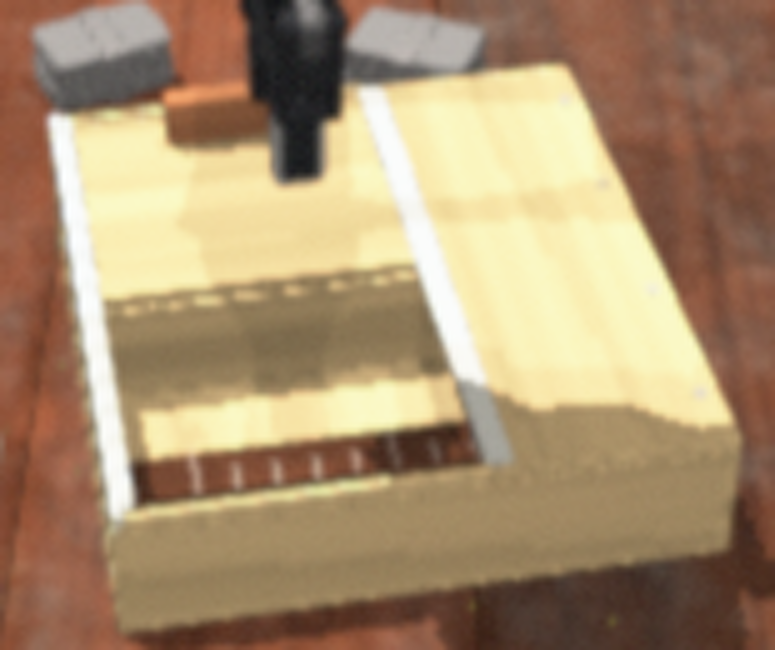

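The cover is at its home end in all views, and the stick shows in the wrist view as the dark bar with pale ticks, spanning columns 276–304 and rows 112–262. I localise it by a dark mask cast onto its top face at z = 18 mm.

Run:
```python
from h import *
w=get_image("wrist");g=w["frame"].astype(int)
pts=[]
for r in range(165,262,6):
    row=g[r,240:340];m=(row[:,0]-row[:,2]>15)&(row[:,0]<120)
    c=np.where(m)[0]
    # dark columns wide
    b=row.sum(1)
    c=np.where(b<230)[0]+240
    pts.append((r,c.min() if len(c) else -1,c.max() if len(c) else -1))
print(pts)
L=np.array([[a,r] for r,a,b in pts if a>0]);Rr=np.array([[b+1,r] for r,a,b in pts if a>0])
l=loc(onz(w,L-[.5,0],.018));q=loc(onz(w,Rr-[.5,0],.018));print(np.c_[l,q].round(4)[:, [0,1,3,4]])
col=g[235:285,290].sum(1);print(col)
print(loc(onz(w,[[290,262]],.018)))
print("cover edge/divider",loc(onz(w,[[206,200]],.066)), 'handle foot/top', loc(onz(w,[[40,172]],.094)))
```

```text
[(165, np.int64(276), np.int64(302)), (171, np.int64(276), np.int64(302)), (177, np.int64(276), np.int64(301)), (183, np.int64(276), np.int64(302)), (189, np.int64(276), np.int64(301)), (195, np.int64(276), np.int64(301)), (201, np.int64(276), np.int64(301)), (207, np.int64(276), np.int64(301)), (213, np.int64(276), np.int64(300)), (219, np.int64(276), np.int64(301)), (225, np.int64(275), np.int64(300)), (231, np.int64(276), np.int64(300)), (237, np.int64(276), np.int64(300)), (243, np.int64(276), np.int64(300)), (249, np.int64(275), np.int64(300)), (255, np.int64(275), np.int64(300)), (261, np.int64(240), np.int64(339))]
[[0.0252 0.0585 0.0252 0.0834]
 [0.0308 0.0585 0.0308 0.0835]
 [0.0365 0.0584 0.0365 0.0827]
 [0.0422 0.0584 0.0422 0.0838]
 [0.0479 0.0584 0.0479 0.083 ]
 [0.0538 0.0584 0.0538 0.0831]
 [0.0596 0.0584 0.0597 0.0832]
 [0.0656 0.0584 0.0656 0.0833]
 [0.0716 0.0584 0.0716 0.0825]
 [0.0777 0.0584 0.0777 0.0836]
 [0.0838 0.0574 0.0838 0.0827]
 [0.09   0.0584 0.09   0.0828]
 [0.0963 0.0584 0.0963 0.083 ]
 [0.1026 0.0584 0.1026 0.0831]
 [0.109  0.0574 0.109  0.0832]
 [0.1155 0.0574 0.1155 0.0834]
 [0.122  0.0222 0.1221 0.1227]]
[565 267 189 202 209 196 208 194 204 207 211 217 191 206 201 202 206 200
 216 197 136 126 139 130  99 115 132 157 185 179 180 184 186 185 186 190
 192 179 166 191 172 170 188 194 192 184 185 198 185 188]
[[0.12315015 0.072943   0.018     ]]
cover edge/divider [[0.0459477  0.00257521 0.066     ]] handle foot/top [[ 0.0182428  -0.10637165  0.094     ]]
```

```bash
python3 -m jog '[-8,4,20,0,0,0, -15,8,50,0,0,0, -22,11,80,0,0,0, -22,11,105,0,0,0, -22,11,130,0,0,0, -22,11,150,0,0,0, -22,11,163,0,0,0, -22,11,172,0,0,0, -22,11,176,0,0,0, -22,11,176,0,0,0]'
python3 - <<'E'
from h import *
print(loc(st()[1]))
w=get_image("wrist");cv2.imwrite("pics/w3.png",w["frame"][:,:,::-1])
E
```

```text
clock: 9.45
position: [0.5839, 0.0782, 0.0295]
ee_rot: [0.0, -0.095, 0.995, 0.0]
contact_force: [0.6, -0.1, -1.2]
width: 0.0513
[[0.07002231 0.07063805 0.02950441]]
```

View pics/w3.png

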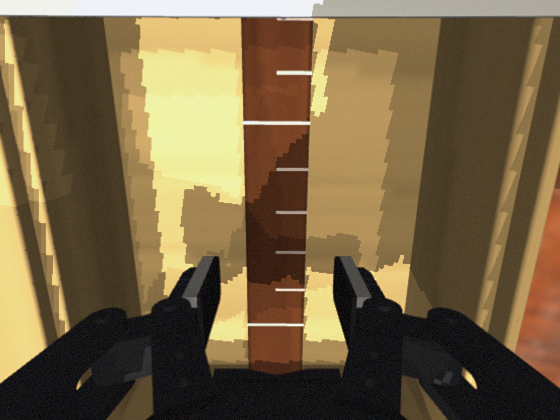

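The stick is centred between the fingers, both at about column 276. I lower 2 mm and close on it.

```bash
python3 -m jog '[0,0,1,0,0,0, 0,0,2,0,0,0, 0,0,2,0,0,0, 0,0,2,0,0,0, 0,0,2,0,0,0, 0,0,2,0,0,0]' 1 70
python3 - <<'E'
from h import *
s,p,Rm=st();print(loc(p))
# rows: rotate about near end N (local), total theta; tool axes x=-ex,y=ey,z=-z
g=np.array([.070,.0275]);N=np.array([-.122,.006])
for th in (2,4,6,8,10,12,14,16,18,20):
    c,s_=np.cos(np.radians(th)),np.sin(np.radians(th));r=g-N;n=N+[r[0]*c-r[1]*s_,r[0]*s_+r[1]*c]
    d=n-g;lift=.003;print(th,"tx",round(-d[0]*1000,1),"tz",round(-(d[1]+lift)*1000,1))
M=Rtool()@R.from_euler('z',180,degrees=True).as_matrix();P=Rtool(10)@R.from_euler('z',180,degrees=True).as_matrix()
print(np.degrees(R.from_matrix(M.T@P).as_rotvec()))
E
```

```text
clock: 10.25
position: [0.5842, 0.0783, 0.0287]
ee_rot: [0.001, -0.095, 0.995, -0.0]
contact_force: [-1.3, -0.1, 7.6]
width: 0.0238
[[0.07027071 0.07069229 0.02874542]]
2 tx 0.9 tz -9.7
4 tx 2.0 tz -16.3
6 tx 3.3 tz -23.0
8 tx 4.9 tz -29.5
10 tx 6.7 tz -36.0
12 tx 8.7 tz -42.4
14 tx 10.9 tz -48.8
16 tx 13.4 tz -55.1
18 tx 16.0 tz -61.3
20 tx 18.9 tz -67.4
[ 1.06059298e-15 -1.00000000e+01  5.94391148e-16]
```

```bash
python3 -m jog '[0,0,-3,0,0,0, 0.9,0,-9.7,0,-2,0, 2,0,-16.3,0,-4,0, 3.3,0,-23,0,-6,0, 4.9,0,-29.5,0,-8,0, 4.9,0,-29.5,0,-8,0]'
python3 - <<'E'
from h import *
s,p,Rm=st();print(loc(p),(RC.T@Rm).round(3).tolist())
w=get_image("side");crop(w,225,170,380,300,5,"pics/s4.png")
E
```

```text
clock: 11.0
position: [0.5781, 0.0772, 0.0575]
ee_rot: [0.07, -0.094, 0.993, 0.007]
contact_force: [0.5, 0.8, -0.8]
width: 0.0238
[[0.06412292 0.07075942 0.05747294]] [[-0.99, 0.0, 0.14], [0.0, 1.0, 0.0], [-0.14, 0.0, -0.99]]
```

View pics/s4.png

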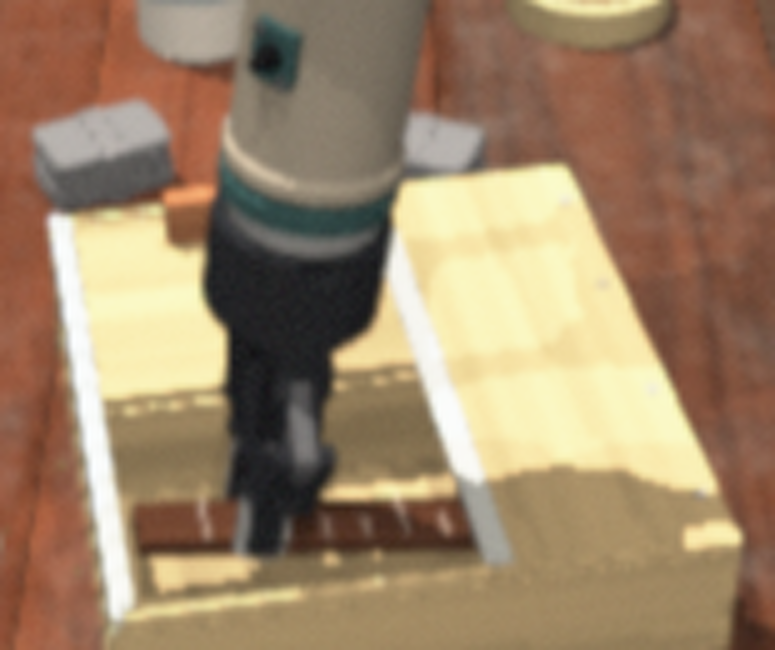

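The stick is rising in the grip with its far end up, and forces are near zero. I compute the next tilt and the draw-out in the current tool axes.

Run:
```python
from h import *
g=np.array([.070,.0275]);N=np.array([-.122,.006])
def pos(th):
    c,s_=np.cos(np.radians(th)),np.sin(np.radians(th));r=g-N;return N+[r[0]*c-r[1]*s_,r[0]*s_+r[1]*c]
B=Rtool(8)@R.from_euler('z',180,degrees=True).as_matrix();Bl=RC.T@B
def tool(d): return (Bl.T@np.array([d[0],0,d[1]])*1000).round(1)
for th in(10,12,14,16,18): print(th,tool(pos(th)-pos(8)))
u=np.array([np.cos(np.radians(18)),np.sin(np.radians(18))])
for k in(20,40,60,80,100,110): print(k,tool(pos(18)-pos(8)+u*k/1000))
```

```text
10 [ 0.9  0.  -6.7]
12 [  2.    0.  -13.3]
14 [  3.3   0.  -20. ]
16 [  4.9   0.  -26.5]
18 [  6.7   0.  -33. ]
20 [-13.   -0.  -36.5]
40 [-32.7  -0.  -40. ]
60 [-52.4  -0.  -43.4]
80 [-72.1  -0.  -46.9]
100 [-91.8  -0.  -50.4]
110 [-101.7   -0.   -52.1]
```

```bash
python3 -m jog '[0.9,0,-6.7,0,-2,0, 2,0,-13.3,0,-4,0, 3.3,0,-20,0,-6,0, 4.9,0,-26.5,0,-8,0, 6.7,0,-33,0,-10,0, 6.7,0,-33,0,-10,0, -3,0,-34.7,0,-10,0, -13,0,-36.5,0,-10,0, -13,0,-36.5,0,-10,0]'
python3 - <<'E'
from h import *
s,p,Rm=st();print(loc(p),(RC.T@Rm).round(3).tolist(),s['contact_force'])
w=get_image("side");crop(w,225,170,380,300,5,"pics/s5.png")
w=get_image("wrist");cv2.imwrite("pics/w5.png",w["frame"][:,:,::-1])
E
```

```text
clock: 12.18
position: [0.5887, 0.0789, 0.0954]
ee_rot: [0.157, -0.094, 0.983, 0.015]
contact_force: [0.8, 0.2, -0.6]
width: 0.024
[[0.07486468 0.07045365 0.09535233]] [[-0.95, -0.001, 0.311], [-0.001, 1.0, -0.0], [-0.311, -0.0, -0.95]] [ 0.78973024  0.17794074 -0.61200032]
```

View pics/s5.png

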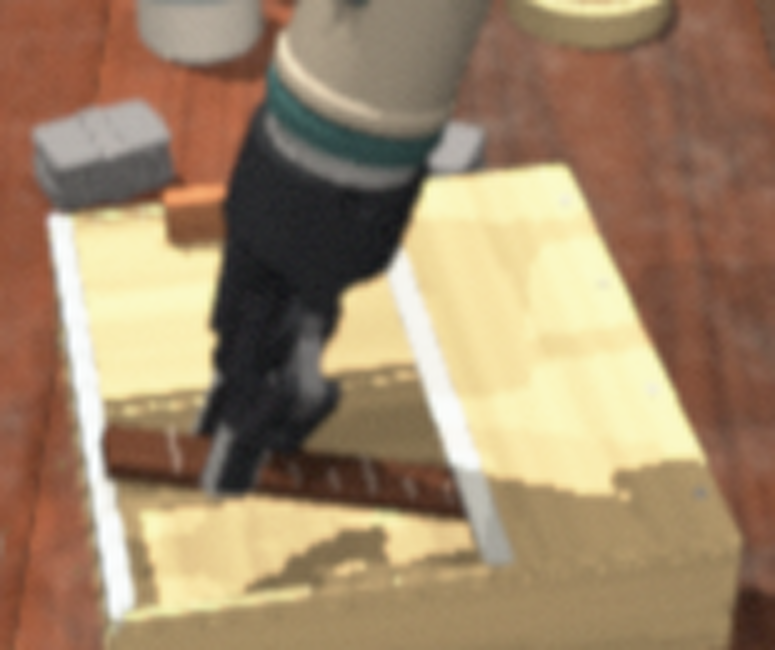

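View pics/w5.png

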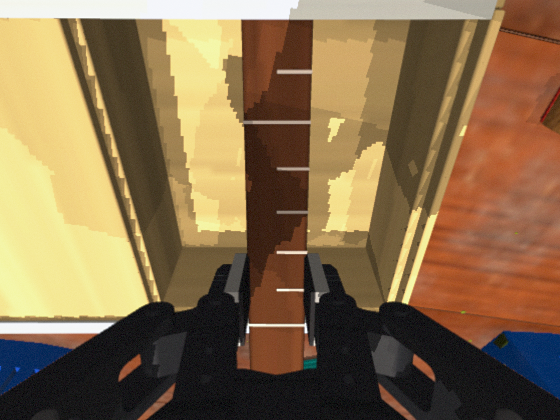

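No slip: the ticks sit at the same pixels as before tilting. I draw it 105 mm further along its own axis.

```bash
python3 -m jog '[-8,0,0,0,0,0, -20,0,0,0,0,0, -34,0,0,0,0,0, -48,0,0,0,0,0, -62,0,0,0,0,0, -76,0,0,0,0,0, -90,0,0,0,0,0, -101,0,0,0,0,0, -105,0,0,0,0,0, -105,0,0,0,0,0]'
python3 - <<'E'
from h import *
s,p,Rm=st();print(loc(p),(RC.T@Rm).round(3).tolist(),s['contact_force'],s['qpos'])
w=get_image("side");crop(w,205,150,380,300,4.5,"pics/s6.png")
E
```

```text
clock: 13.52
position: [0.6846, 0.0976, 0.1271]
ee_rot: [0.155, -0.094, 0.983, 0.015]
contact_force: [0.5, 0.4, -1.6]
width: 0.0236
[[0.17250089 0.07077957 0.12705188]] [[-0.951, -0.0, 0.309], [-0.0, 1.0, 0.0], [-0.309, 0.0, -0.951]] [ 0.4845828   0.38676479 -1.64912449] [ 0.01386988  0.39977138  1.6895421   0.08009248  0.74477697 -1.79744191]
```

View pics/s6.png

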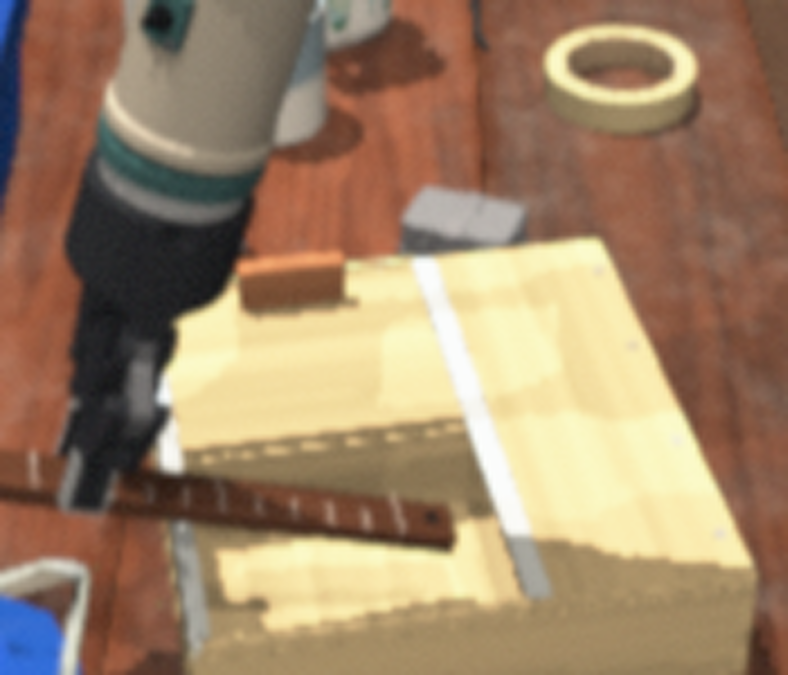

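The near end is out from under the deck edge and visible at crop (440,530). Next I lift straight up.

```bash
python3 -m jog '[-3,0,-9,0,0,0, -7,0,-22,0,0,0, -12,0,-37,0,0,0, -17,0,-53,0,0,0, -22,0,-69,0,0,0, -28,0,-86,0,0,0, -33,0,-103,0,0,0, -38,0,-118,0,0,0, -40,0,-124,0,0,0, -40,0,-124,0,0,0]'
python3 -m jog '[0,0,0,0,0,0,0,0,0,0,0,0,0,0,0,0,0,0,0,0,0,0,0,0]'
python3 - <<'E'
from h import *
s,p,Rm=st();print(loc(p),(RC.T@Rm).round(3).tolist(),s['contact_force'],s['qd'])
w=get_image("side");cv2.imwrite("pics/s7.png",w["frame"][:,:,::-1])
w=get_image("wrist");cv2.imwrite("pics/w7.png",w["frame"][:,:,::-1])
t=get_image("top");cv2.imwrite("pics/t7.png",t["frame"][:,:,::-1])
near=p+Rm@np.array([.192,0,.0215]);print("near underside est",near)
E
```

```text
clock: 14.82
position: [0.6844, 0.0976, 0.2579]
ee_rot: [0.156, -0.094, 0.983, 0.015]
contact_force: [0.0, -0.7, -0.9]
width: 0.024
clock: 15.32
position: [0.6843, 0.0976, 0.2572]
ee_rot: [0.156, -0.094, 0.983, 0.015]
contact_force: [0.2, 0.3, -1.2]
width: 0.0236
[[0.1722341  0.07077191 0.25722611]] [[-0.951, -0.0, 0.309], [-0.0, 1.0, 0.0], [-0.309, 0.0, -0.951]] [ 0.15590088  0.33728215 -1.16241225] [ 0.00141991 -0.001198   -0.00090931  0.00064246 -0.00037531 -0.00059226]
near underside est [0.51147541 0.06434941 0.17751202]
```

View pics/s7.png

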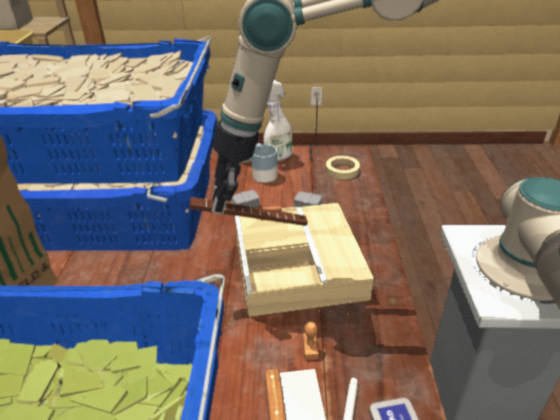

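View pics/w7.png

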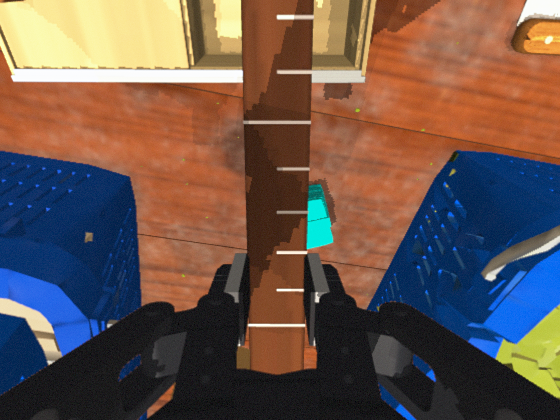

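View pics/t7.png

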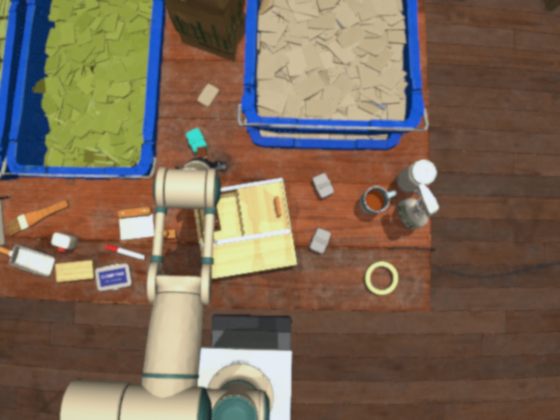

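The stick is held in the air, with the near end at about (306,220) in the side view. The cover is still shut (handle at (278,207) in the top view) and the neighbours are in place. One last numeric check, then I hand in.

Run:
```python
from h import *
t=get_image("top");s=get_image("side")
h=cv2.cvtColor(t["frame"],cv2.COLOR_RGB2HSV)[192:225,268:290];print(h[15,8:13].tolist())
crop(t,250,170,305,245,8,"pics/t8.png")
f=t["frame"][192:222,268:286].astype(int);m=(f[...,0]-f[...,1]>50);yx=np.argwhere(m);c=yx.mean(0)[::-1]+[268,192]
print(c,len(yx),loc(onz(t,[c],.094)))
o,v=ray(s,[[306,221]]);n=RC[:,1];k=((wor([0,.0708,0])[0]-o)@n)/(v[0]@n);print("near end",loc(o+v[0]*k))
st_=get_state();print(st_['width'],st_['position'],st_['clock'])
```

```text
[[14, 147, 168], [13, 160, 202], [13, 157, 221], [15, 144, 221], [19, 119, 221]]
[277.5 205.5] 64 [[ 0.04952241 -0.11171329  0.094     ]]
near end [[-0.00076862  0.0708      0.18281948]]
0.023607006567805986 [0.6843582  0.09759246 0.25750445] 15.575
```

View pics/t8.png

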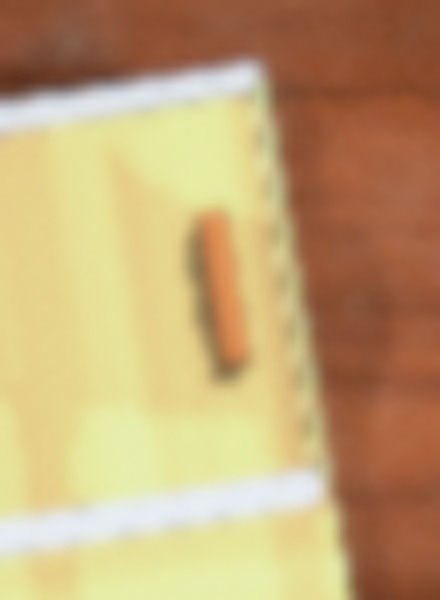

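The handle is at local y = -0.112, its home position. The near end of the stick is at z ≈ 0.18.

```bash
python3 -c "
from rig import *
print(sign_off())"
```

```text
the job is handed in; nothing more can be done
None
```

I slid the cover shut over the tiles, then took the gauge stick out of the tool bay far end first. The job was handed in at about 15.6 s with the stick still held, motionless, in the gripper.

- **Cover:** I gripped the handle and pushed until it stopped moving and the force rose to about 9 N. The last top view puts the handle 112 mm to the caddy's -y side; by the given dimensions fully home is 113 mm, and the 1 mm gap is within calibration error.
- **Stick:** I gripped it across its width, tilted it 18°, drew it out along its own axis from under the deck, and lifted it straight up. The tick marks stayed at the same place in the wrist picture from start to finish, so it did not slip.
- **Height:** the lowest end is at z ≈ 0.18 m (0.178 from the arm's pose, 0.183 from the side view). That is about 11 cm above the caddy's 70 mm top, against the 6 cm asked.
- **Other things:** the roll, mug, stamp and look-alike blocks look unmoved. The tiles are out of sight under the shut cover, so I could not check them again.

No check failed. The highest force in the printed readings, taken at the end of each move, was about 13 N.

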